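# Seat the keyed swatch wheel on its display stand

## Robot

A 7-joint arm with a two-finger parallel gripper is mounted at the origin on a cart in front of the work surface, level with it; the furniture and walls round the work are solid. World frame = base frame: x ahead of the robot, y to its left, z up, the work surface at z = 0. Lengths are in m, angles in rad, forces in N, time in s.
With the tool pointing down it reaches from about 0.4 to 0.85 m from the base axis. Payload 4.5 kg.
Tool frame: the origin (TCP) lies midway between the tips of the shut fingers; the grasp point (between the pads) lies behind it (r.grip_point_offset is the z of the grasp point in the tool frame, in m); z points along the fingers, y is the line along which they close (so a half turn about z gives the same grasp; the last joint's range is limited). The gripper opens to 88 mm and grips with 3 to 60 N. Pads are 18 mm wide; open, the fingers measure 123 mm over their backs; the gripper's body (75 mm by 187 mm) begins 45 mm behind the grasp point.
Start: joints at [-1.313, 0.689, -0.195, 1.565, 0.157, 0.902, -0.215], TCP at [0.139, 0.609, 0.239] pointing down, gripper open.
Joint ranges: [-3.01, 3.01], [-0.46, 2.08], [-1.47, 1.51], [0.13, 2.56], [-1, 4.14], [0.04, 2.09], [-2.66, 2.66]. Speed limits (rad/s): [2.57, 2.57, 3.14, 3.14, 3.14, 3.14, 3.14].

## Interface

Orientations are given as a unit quaternion [x, y, z, w].
In Python, from plant import r, optics, workorder gives the robot as it stands.
- The arm moves only by the shell command python3 -m creep 'ROWS' [FORCE]. ROWS is JSON, a list of rows, each an object of numbers: "grip": the gripper command: -1 is shut, 1 is fully open, values between are in proportion; "tx", "ty", "tz": the shift along the tool's x, y, z in cm; "spin": the turn about the tool's z in degrees. In form: [{"grip": .., "tx": .., "ty": .., "tz": .., "spin": ..}, ...]. A call has 1 to 8 rows; each row shifts and turns the commanded pose from where the row before left it, along the tool's axes as they then stand; what a row does not reach is not made up. A row lasts 1/12 s, in which the tool goes at most 41.7 mm and 7.16 degrees, less where a joint would pass 70% of its speed; a pose out of reach is approached as far as the arm can. A call with a gripper value outside its range is refused whole. The fingers move at their own pace and stop on an object; FORCE is the grip in N (left out, the last holds). Time passes only in rows, so rows that do not move let the fingers close. It gives the time, the measured TCP pose, the force, the opening and the grip force at its end, in the units of the state.
- r.get_state(): the state, without advancing time (a new reading comes with each control period).
- optics.snapshot(name): name is "side" or "top" or "wrist"; returns (picture, depth): 480x640x3 uint8, red, green, blue; 480x640 float32, m along the optical axis (not along the pixel's ray), 0 where there is no reading.
- optics.get_calibration(name): a dict with "fx", "fy", "cx", "cy" (pixels), "extrinsics" (4x4, takes a point from world to camera coordinates). Camera axes: x right, y down, z forward; pixel columns grow to the right and rows downward; lengths in m; the calibration is good to about 2 mm. A picture is of the moment at which its call begins: read the wrist's pose just before it. get_calibration takes no time and is no camera call; for the wrist camera it gives the pose at the moment of the call.
- workorder.finish_job(): hands the job in; it is judged then, once.
The state is a dict: "clock": time; "q": joint angles; "qd": joint speeds; "joint_torque": joint torques, N m; "tool_pos": TCP position; "eef_rot": TCP orientation; "contact_force": force on the tool from outside, world axes, zero at the start; "moment": the same for the moment, N m; "opening": opening from 0.0 (shut) to 1.0 (fully open); "finger_force": force on a finger pad.
Only numpy, scipy, OpenCV 4.12 (cv2) and the standard library are available. Lean on these libraries where they do the work, as an engineer would, in place of code of your own. Each camera call takes 0.05 s, during which the arm holds its last target. There are 200 camera calls.

## Task

Put the nail-tip swatch wheel that has the D-shaped bore onto the D-shaped post of the display stand: turn it so that its straight rail lies over the straight side of the stand's base, and lower it until it rests fully home on the base, then let go of it. Leave the fully round swatch wheel with the small round bore where it is.

Things in the scene. Friction and masses are not known exactly. Their poses are not given: they have to be found in the camera images.
- wheel_hub (a point): Keyed swatch wheel (loose, white, ivory nail tips, lies flat): point on its hub's axis, 30 mm above the underside. Hub: upright round sleeve, 44 mm outside, 60 tall, D bore right through (32 mm, flat 5 mm from the axis at -x). Foot rim R 37, 5 thick; 9 tips to R 56 except at -x, where an 84 mm straight rail, 5 thick, lies 42 mm out. x: from flat through axis; y: along flat; z: up. About 120 g.
- stand_post (a point): Fixed display stand: point on its post's axis, level with the top of its grey D-shaped base (R 58 mm, 12 thick, straight side at -x, 42 out). Metal D post, 42 tall above it: 28 mm, flat 3 mm from the axis at -x; top 16 mm tapers to a blunt end centred 4 mm to +x. The keyed wheel fits one way only, wheel x along stand x, 2 mm play; home, its hub centre is 30 mm above this point. y along flat, z up.
- round_hub (a point): The other swatch wheel (loose): point on its hub's axis, 30 mm above the underside. Same materials, hub (44 mm outside, 60 tall) and rim, but nail tips all round (R 56 mm), no straight rail, and a round 20 mm bore that does not fit the post. A bystander, to be left where it is.

How it is judged:
At the end, for the whole second after the job is handed in: The keyed wheel is fully home on the stand: axis within 10 mm of the post's, hub centre under 34 mm above the base's top (30 mm when home), x axis within 0.35 rad of the stand's, upright within 0.12 rad; the round wheel is within 30 mm of where it was (horizontal distance between wheel_hub and stand_post below 0.01 m and z of wheel_hub in the frame of stand_post below 0.034 m and angle between the x axis of wheel_hub and the x axis of stand_post, either way round below 0.35 rad and angle between wheel_hub's own z axis and vertical below 0.12 rad and distance of round_hub from where it was at the start of the episode below 0.03 m); the robot touches nothing.
It also fails if it takes over 35 s, if anything falls off the work surface, if the arm or the gripper's body presses on something with over 40 N, if the wrist force passes 120 N, or if a joint passes its speed limit or range.

## Working session

There is one attempt and no reset: what is moved stays moved. The work goes in short steps, Python scripts to look and compute and a shell command to move; the robot and the scene stay as the last step left them, time stands still between calls to the robot, and variables do not carry over. Pictures are saved under pics/ and viewed, at most 10 in all, crops included, and the job is handed in when it is done.

```bash
mkdir -p pics; ls; python3 - <<'E'
from plant import r,optics
import cv2,numpy as np
s=r.get_state();print(s['clock'],s['tool_pos'],s['eef_rot'],s['opening'],r.grip_point_offset)
ims=[]
for n in("top","side"):
    p,d=optics.snapshot(n);np.savez(f'/tmp/{n}.npz',p=p,d=d)
    cv2.imwrite(f'pics/{n}0.png',p[...,::-1]);c=optics.get_calibration(n);print(n,c['fx'],c['cx'],c['cy'],np.round(c['extrinsics'],3).tolist())
E
```

```text
pics
0.0 [0.138655   0.60879794 0.23794991] [ 1.11625867e-01  9.93749920e-01 -8.73337084e-04 -1.31317484e-05] 1.0012629166682345 -0.0187
top 621.8033745956287 324.6996830778306 234.95962271559867 [[0.138, -0.99, 0.002, -0.02], [-0.965, -0.135, -0.225, 0.522], [0.223, 0.029, -0.974, 0.908], [0.0, 0.0, 0.0, 1.0]]
side 605.962332956335 314.64406464952185 243.99830287606383 [[0.933, -0.36, 0.019, -0.481], [-0.231, -0.637, -0.736, 0.166], [0.277, 0.682, -0.677, 0.763], [0.0, 0.0, 0.0, 1.0]]
```

View pics/top0.png

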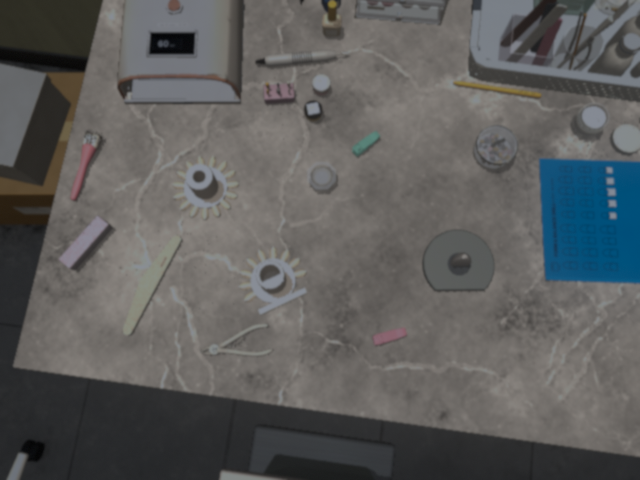

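View pics/side0.png

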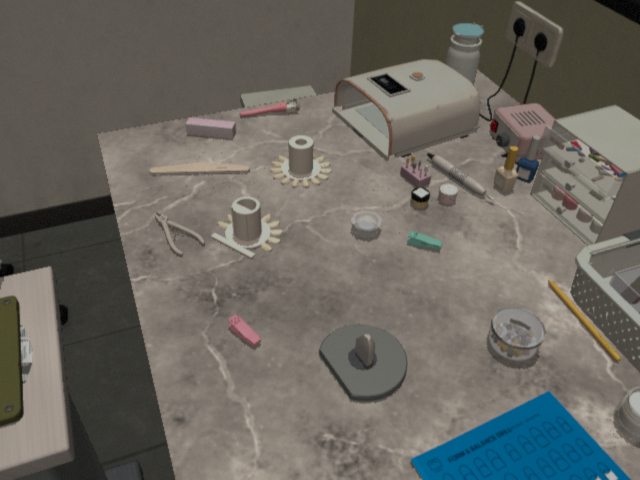

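The top view shows the keyed wheel's hub at about (272,277) with its rail at (282,301). The round wheel is at (203,182), and the stand is at (459,262) with its straight side along the bottom at row 290. The side view agrees.

```bash
cat > h.py <<'E'
import numpy as np,cv2
def cloud(d,c):
    v,u=np.indices(d.shape);E=c['extrinsics']
    P=np.stack([(u-c['cx'])/c['fx']*d,(v-c['cy'])/c['fy']*d,d],-1)
    return (P-E[:3,3])@E[:3,:3]
def ray(uv,c,z):
    uv=np.atleast_2d(uv).astype(float);E=c['extrinsics'];R=E[:3,:3];o=-R.T@E[:3,3]
    D=np.c_[(uv[:,0]-c['cx'])/c['fx'],(uv[:,1]-c['cy'])/c['fy'],np.ones(len(uv))]@R
    return o+D*((z-o[2])/D[:,2])[:,None]
E
python3 - <<'E'
from h import *
from plant import optics
for n,boxes in(("top",dict(wheel=(235,235,310,320),stand=(415,220,505,300),round=(165,150,245,225))),("side",dict(wheel=(205,190,290,265),stand=(310,310,415,405)))):
    f=np.load(f'/tmp/{n}.npz');p,d=f['p'],f['d'];c=optics.get_calibration(n);P=cloud(d,c)
    for k,(a,b,e,g) in boxes.items():
        Q=P[b:g,a:e];I=p[b:g,a:e].astype(int);ok=d[b:g,a:e]>0;z=Q[...,2]
        print(n,k,'hist',np.histogram(z[ok],np.arange(-.01,.075,.005))[0])
        if k=='stand':
            m=(ok&(z>.006)&(z<.018)).astype(np.uint8);zp=.012
        else:
            m=(ok&(z>.053)&(z<.068)).astype(np.uint8);zp=.06
        N,l,st,_=cv2.connectedComponentsWithStats(m);m=(l==1+st[1:,4].argmax()).astype(np.uint8)
        ct=max(cv2.findContours(m,0,1)[0],key=len)[:,0]+[a,b]
        W=ray(ct,c,zp)[:,:2]
        cc,R=cv2.minEnclosingCircle((W*1000).astype(np.float32));print('  circle mm',np.round(cc,1),round(R,1),'bbox',W.min(0).round(4),W.max(0).round(4), 'median z',np.median(Q[m>0][:,2]).round(4))
        if k=='stand':
            ang=np.arctan2(*(W-np.array(cc)/1000).T[::-1]);rr=np.linalg.norm(W-np.array(cc)/1000,axis=1)
            L=W[rr<.050]; vx=cv2.fitLine((L*1000).astype(np.float32),cv2.DIST_HUBER,0,.01,.01).ravel();print('  flat line',vx,len(L))
        if k=='wheel':
            cv2.imwrite(f'pics/{n}w.png',cv2.resize(p[b:g,a:e,::-1],None,fx=6,fy=6,interpolation=2))
E
```

```text
top wheel hist [   0 1328 3303 1059   34   24   24   22   24   28   31   24   27  160
  250    3]
  circle mm [447.3 126.5] 22.5 bbox [0.4252 0.1052] [0.4685 0.1487] median z 0.0604
top stand hist [   3 1424 2080  360 2840  260   17   10   17   21   59   39   31   11
    0    0]
  circle mm [ 515.2 -166.1] 58.8 bbox [ 0.4672 -0.224 ] [ 0.5717 -0.1084] median z 0.0124
  flat line [ 1.3802828e-01 -9.9042827e-01  4.7258743e+02 -1.7088493e+02] 33
top round hist [   1 1070 3115  955   44   29   39   31   40   43   45   41   49  200
  267    3]
  circle mm [587.1 262.7] 22.9 bbox [0.5642 0.241 ] [0.6086 0.285 ] median z 0.0603
side wheel hist [   0 1261 3313  683   65   73   58   75   70   76   90  110  113  204
  162    0]
  circle mm [447.  120.3] 25.8 bbox [0.4243 0.0951] [0.4687 0.1459] median z 0.0595
side stand hist [   0 1241 3801  228 4141  134   43   42   49   60   84   56   56    6
    0    0]
  circle mm [ 513.9 -172.5] 59.6 bbox [ 0.4666 -0.231 ] [ 0.572 -0.113] median z 0.0127
  flat line [ 1.4120573e-01 -9.8998028e-01  4.7207022e+02 -1.7913351e+02] 33
```

View pics/topw.png

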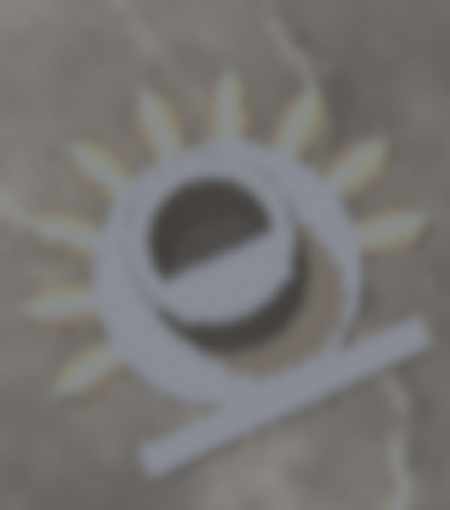

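```bash
cat >> h.py <<'E'
from scipy.spatial.transform import Rotation as Ro
def rel(s,xyz,spin=0):
    "shift in tool axes (cm) from measured pose to world xyz"
    return np.round(Ro.from_quat(s['eef_rot']).inv().apply(np.array(xyz)-s['tool_pos'])*100,2)
E
python3 - <<'E'
from h import *
from plant import r,optics
c=optics.get_calibration('top')
a=ray(np.array([[148,460],[426,332]])/6+235-.4,c,.005)[:,:2];dv=a[1]-a[0]
print('rail',a,np.linalg.norm(dv));n=np.array([-dv[1],dv[0]]);n/=np.linalg.norm(n);m=a.mean(0)
print('yaw',np.degrees(np.arctan2(n[1],n[0])),'hub from rail',m+n*.042, m-n*.042)
s=r.get_state();w=optics.get_calibration('wrist');E=w['extrinsics'];R=Ro.from_quat(s['eef_rot']).as_matrix()
cam=-E[:3,:3].T@E[:3,3];print('cam in tool',R.T@(cam-s['tool_pos']),'axes cols',(R.T@E[:3,:3].T).round(2).tolist(),w['fx'])
print(R.round(3).tolist());print('rel',rel(s,[.447,.125,.2]))
E
```

```text
rail [[0.39402493 0.1402041 ]
 [0.43824826 0.07171938]] 0.08152214426375622
yaw 32.8519479099514 hub from rail [0.45141975 0.12874548] [0.38085344 0.08317799]
cam in tool [ 0.06662616  0.00040621 -0.14572592] axes cols [[0.0, -0.97, -0.26], [1.0, -0.0, 0.0], [-0.0, -0.26, 0.97]] 334.8909571873857
[[-0.975, 0.222, -0.0], [0.222, 0.975, -0.002], [-0.0, -0.002, -1.0]]
rel [-40.81 -40.33   3.87]
```

```bash
python3 -m creep '[{"grip":1,"tx":-2.5,"ty":-2.5,"tz":0},{"grip":1,"tx":-2.5,"ty":-2.5,"tz":0},{"grip":1,"tx":-2.5,"ty":-2.5,"tz":0},{"grip":1,"tx":-2.5,"ty":-2.5,"tz":0},{"grip":1,"tx":-2.5,"ty":-2.5,"tz":0},{"grip":1,"tx":-2.5,"ty":-2.5,"tz":0},{"grip":1,"tx":-2.5,"ty":-2.5,"tz":0},{"grip":1,"tx":-2.5,"ty":-2.5,"tz":0}]' 20
python3 -m creep '[{"grip":1,"tx":-2.5,"ty":-2.5,"tz":0},{"grip":1,"tx":-2.5,"ty":-2.5,"tz":0},{"grip":1,"tx":-2.5,"ty":-2.5,"tz":0},{"grip":1,"tx":-2.5,"ty":-2.5,"tz":0},{"grip":1,"tx":-2.5,"ty":-2.5,"tz":0},{"grip":1,"tx":-2.5,"ty":-2.5,"tz":0},{"grip":1,"tx":-2,"ty":-2,"tz":0},{"grip":1,"tx":0,"ty":0,"tz":0}]'
cat > wr.py <<'E'
from h import *
import sys
from plant import r,optics
s=r.get_state();c=optics.get_calibration('wrist');p,d=optics.snapshot('wrist')
cv2.imwrite(f'pics/{sys.argv[1]}.png',p[...,::-1]);np.savez(f'/tmp/{sys.argv[1]}.npz',p=p,d=d,E=c['extrinsics'])
print(s['clock'],s['tool_pos'],s['eef_rot'],s['contact_force'])
P=cloud(d,c);z=P[...,2]
for nm,lo,hi,zp in(("hub",.053,.068,.06),("base",.007,.018,.012),("post",.045,.06,.054)):
    m=((d>0)&(z>lo)&(z<hi)).astype(np.uint8);N,l,st,_=cv2.connectedComponentsWithStats(m)
    for i in range(1,N):
        if st[i,4]<80: continue
        ct=max(cv2.findContours((l==i).astype(np.uint8),0,1)[0],key=len)[:,0];W=ray(ct,c,zp)[:,:2]
        cc,R=cv2.minEnclosingCircle((W*1000).astype(np.float32));print(nm,np.round(cc,1),round(R,1),st[i].tolist())
E
python3 wr.py w1
```

```text
0.1 [0.13860724 0.60888084 0.2380217 ] [ 1.11619054e-01  9.93750748e-01 -7.97769839e-04 -3.90250224e-05] [ 0.19215569 -0.41496261 -0.14875915]$[0]: bad value
$[0]: bad value
```

View pics/w1.png

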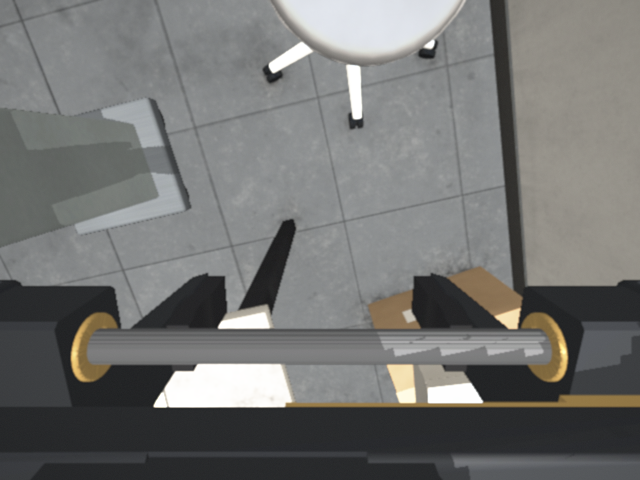

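The wrist view still shows only the floor because the arm did not move: the rows were refused, probably because "spin" was missing.

```bash
python3 -m creep '[{"grip":1,"tx":-2.5,"ty":-2.5,"tz":0,"spin":0},{"grip":1,"tx":-2.5,"ty":-2.5,"tz":0,"spin":0},{"grip":1,"tx":-2.5,"ty":-2.5,"tz":0,"spin":0},{"grip":1,"tx":-2.5,"ty":-2.5,"tz":0,"spin":0},{"grip":1,"tx":-2.5,"ty":-2.5,"tz":0,"spin":0},{"grip":1,"tx":-2.5,"ty":-2.5,"tz":0,"spin":0},{"grip":1,"tx":-2.5,"ty":-2.5,"tz":0,"spin":0},{"grip":1,"tx":-2.5,"ty":-2.5,"tz":0,"spin":0}]' 20
```

```text
clock: 0.82
tool_pos: [0.2899, 0.3684, 0.2387]
eef_rot: [0.112, 0.994, -0.0, 0.0]
contact_force: [0.7, 0.2, 0.1]
opening: 0.998
finger_force: 0.0
```

```bash
python3 -m creep '[{"grip":1,"tx":-2.5,"ty":-2.5,"tz":0,"spin":0},{"grip":1,"tx":-2.5,"ty":-2.5,"tz":0,"spin":0},{"grip":1,"tx":-2.5,"ty":-2.5,"tz":0,"spin":0},{"grip":1,"tx":-2.5,"ty":-2.5,"tz":0,"spin":0},{"grip":1,"tx":-2.5,"ty":-2.5,"tz":0,"spin":0},{"grip":1,"tx":-2.5,"ty":-2.5,"tz":0,"spin":0},{"grip":1,"tx":-2.5,"ty":-2.5,"tz":0,"spin":0},{"grip":1,"tx":0,"ty":0,"tz":0,"spin":0}]'
python3 wr.py w2
```

```text
clock: 1.48
tool_pos: [0.4245, 0.153, 0.2384]
eef_rot: [0.118, 0.993, -0.002, 0.001]
contact_force: [0.0, -0.1, -0.8]
opening: 0.997
finger_force: 0.0
1.4833 [0.42451909 0.15300096 0.23838448] [ 1.17755797e-01  9.93040056e-01 -2.07573356e-03  8.43055582e-04] [ 0.04616501 -0.0684246  -0.75613323]
hub [446.4 126.2] 22.7 [276, 221, 44, 44, 968]
base [414.4 314.6] 87.1 [443, 77, 41, 165, 2015]
base [338.4 166.9] 56.7 [261, 94, 99, 78, 1271]
base [460.  425.8] 46.4 [545, 140, 47, 82, 612]
base [385.7 -71.2] 25.7 [101, 202, 38, 35, 594]
base [565.6 474.3] 32.6 [603, 234, 15, 52, 589]
base [ 502.1 -114.2] 15.1 [118, 307, 15, 22, 178]
base [636.2  69.5] 17.9 [281, 367, 28, 23, 477]
post [447.5 125.4] 23.6 [276, 220, 44, 45, 859]
```

View pics/w2.png

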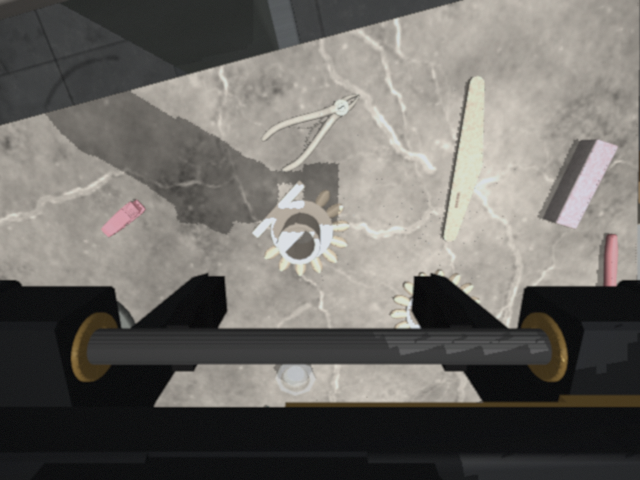

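The wrist view shows the keyed wheel's hub at about (300,242). From this closer view the hub comes out at (446.5, 126) mm, which agrees with the top view.

```bash
python3 -m creep '[{"grip":1,"tx":-1,"ty":-1,"tz":2,"spin":0},{"grip":1,"tx":-1,"ty":-1,"tz":3,"spin":0},{"grip":1,"tx":0,"ty":0,"tz":3,"spin":0},{"grip":1,"tx":0,"ty":0,"tz":2,"spin":0},{"grip":1,"tx":0,"ty":0,"tz":0,"spin":0},{"grip":1,"tx":0,"ty":0,"tz":0,"spin":0}]'
python3 -c "
from h import *
from plant import r
s=r.get_state();print(rel(s,[.4465,.126,.024]),s['qd'].round(3) if hasattr(s['qd'],'round') else s['qd'], s['q'])"
```

```text
clock: 2.03
tool_pos: [0.4352, 0.1376, 0.1383]
eef_rot: [0.111, 0.994, -0.0, -0.001]
contact_force: [0.8, -0.5, -0.7]
opening: 1.002
finger_force: 0.0
[-1.38 -0.87 11.43] [ 0.01  -0.043 -0.009 -0.02  -0.003  0.009  0.003] [-0.29850452  0.66215372 -0.17109595  2.15372673  0.30792957  0.35041016
  0.62450381]
```

```bash
python3 -m creep '[{"grip":1,"tx":-0.7,"ty":-0.4,"tz":0,"spin":0},{"grip":1,"tx":-0.7,"ty":-0.5,"tz":2,"spin":0},{"grip":1,"tx":0,"ty":0,"tz":3,"spin":0},{"grip":1,"tx":0,"ty":0,"tz":3,"spin":0},{"grip":1,"tx":0,"ty":0,"tz":2,"spin":0},{"grip":1,"tx":0,"ty":0,"tz":1.4,"spin":0},{"grip":1,"tx":0,"ty":0,"tz":0,"spin":0},{"grip":1,"tx":0,"ty":0,"tz":0,"spin":0}]'
python3 -c "
from h import *
from plant import r
s=r.get_state();print(rel(s,[.4465,.126,.024]))"
```

```text
clock: 2.7
tool_pos: [0.4488, 0.1251, 0.0255]
eef_rot: [0.112, 0.994, 0.0, 0.001]
contact_force: [-0.4, 0.6, 0.4]
opening: 1.003
finger_force: 0.0
[0.24 0.04 0.15]
```

```bash
python3 -m creep '[{"grip":0.1,"tx":0.2,"ty":0,"tz":0.1,"spin":0},{"grip":-1,"tx":0,"ty":0,"tz":0,"spin":0},{"grip":-1,"tx":0,"ty":0,"tz":0,"spin":0},{"grip":-1,"tx":0,"ty":0,"tz":0,"spin":0},{"grip":-1,"tx":0,"ty":0,"tz":0,"spin":0},{"grip":-1,"tx":0,"ty":0,"tz":0,"spin":0},{"grip":-1,"tx":0,"ty":0,"tz":0,"spin":0},{"grip":-1,"tx":0,"ty":0,"tz":0,"spin":0}]' 30
```

```text
clock: 3.37
tool_pos: [0.446, 0.1254, 0.0239]
eef_rot: [0.112, 0.994, 0.0, 0.0]
contact_force: [0.1, 1.3, 2.8]
opening: 0.493
finger_force: 30.0
```

```bash
python3 -m creep '[{"grip":-1,"tx":0,"ty":0,"tz":-1,"spin":0},{"grip":-1,"tx":0,"ty":0,"tz":-2.5,"spin":0},{"grip":-1,"tx":0,"ty":0,"tz":-3,"spin":0},{"grip":-1,"tx":0,"ty":0,"tz":-3,"spin":0},{"grip":-1,"tx":0,"ty":0,"tz":-2.5,"spin":0},{"grip":-1,"tx":-1,"ty":-2,"tz":0,"spin":0},{"grip":-1,"tx":-1,"ty":-2.5,"tz":0,"spin":5},{"grip":-1,"tx":-1,"ty":-2.5,"tz":0,"spin":5}]'
python3 -m creep '[{"grip":-1,"tx":0,"ty":-2.5,"tz":0,"spin":5},{"grip":-1,"tx":0,"ty":-2,"tz":0,"spin":5},{"grip":-1,"tx":0,"ty":0,"tz":0,"spin":5},{"grip":-1,"tx":0,"ty":0,"tz":0,"spin":0},{"grip":-1,"tx":0,"ty":0,"tz":0,"spin":0}]'
python3 wr.py w3
```

```text
clock: 4.03
tool_pos: [0.4579, 0.0495, 0.1449]
eef_rot: [0.199, 0.98, 0.001, 0.001]
contact_force: [-0.2, -0.2, -1.8]
opening: 0.496
finger_force: 30.0
clock: 4.45
tool_pos: [0.4383, 0.0095, 0.1441]
eef_rot: [0.323, 0.946, 0.0, 0.0]
contact_force: [-0.4, -0.1, -1.6]
opening: 0.498
finger_force: 30.0
4.45 [0.43833006 0.00945456 0.14408408] [3.22939689e-01 9.46419513e-01 1.66788705e-04 1.84278707e-04] [-0.40386472 -0.07595918 -1.64695546]
base [335.3 127.5] 20.6 [340, 0, 40, 49, 430]
base [363.7 147. ] 28.8 [383, 0, 41, 79, 648]
base [384.8 -71.4] 26.6 [188, 206, 37, 59, 1044]
base [ 528.1 -135.5] 28.6 [231, 365, 51, 38, 1539]
```

View pics/w3.png

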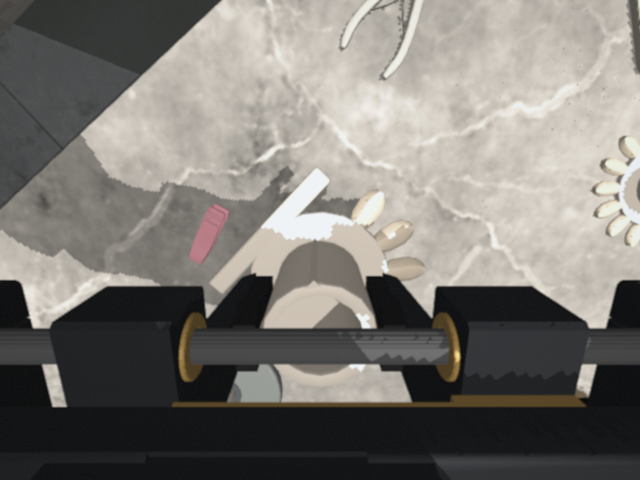

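The wrist view shows the wheel held level, with its rail running from (325,172) to (215,290). The stand is hidden behind the gripper at the bottom left. I'll refine the stand from the static views and get the rail yaw from this image.

```bash
python3 - <<'E'
from h import *
from plant import r,optics
from scipy.optimize import least_squares
for n,(a,b,e,g) in dict(top=(415,220,505,300),side=(310,310,415,405)).items():
    f=np.load(f'/tmp/{n}.npz');d=f['d'];c=optics.get_calibration(n);Q=cloud(d,c)[b:g,a:e];z=Q[...,2];ok=d[b:g,a:e]>0
    # sample-area method: boundary of base-top points in a plan-view raster
    m=ok&(z>.0085)&(z<.0165);X=Q[m][:,:2]
    H=cv2.convexHull((X*1000).astype(np.float32))[:,0]
    # dense hull edge samples
    k=np.linalg.norm(np.roll(H,-1,0)-H,axis=1);B=np.vstack([p+(q-p)*t for p,q,L in zip(H,np.roll(H,-1,0),k) for t in np.arange(0,1,1/max(L,1))])
    fun=lambda v:np.minimum(58-np.hypot(B[:,0]-v[0],B[:,1]-v[1]),42+(B[:,0]-v[0])*np.cos(v[2])+(B[:,1]-v[1])*np.sin(v[2]))
    s=least_squares(fun,[515,-168,.14],loss='soft_l1');print(n,s.x.round(2),'yaw',np.degrees(s.x[2]).round(1),'rms',np.sqrt((fun(s.x)**2).mean()).round(2))
    mp=ok&(z>.03);T=Q[mp];print(' post pts mean',T.mean(0).round(4),'top',Q[ok&(z>.049)].mean(0).round(4))
f=np.load('/tmp/w3.npz');c=dict(optics.get_calibration('wrist'),extrinsics=f['E'])
s=r.get_state();R=ray([[325,172],[215,290],[267,229]],c,s['tool_pos'][2]-.024+.005);dv=R[0]-R[1];print(np.linalg.norm(dv),'wheel yaw',np.degrees(np.arctan2(dv[1],dv[0]))-90)
print('rel',rel(s,[.5145,-.168,.145]))
# depth-based rail
P=cloud(f['d'],c);print(P[172+4,322],P[282,222])
E
```

```text
top [ 5.1412e+02 -1.6690e+02  1.4000e-01] yaw 8.2 rms 0.38
 post pts mean [ 0.5163 -0.1646  0.0445] top [ 0.5179 -0.1652  0.0528]
side [ 5.1433e+02 -1.7069e+02  1.5000e-01] yaw 8.4 rms 0.57
 post pts mean [ 0.5159 -0.1733  0.043 ] top [ 0.5174 -0.1708  0.0526]
0.08494948510465498 wheel yaw 9.02126325718676
rel [-16.88  -9.46  -0.1 ]
[0.39769175 0.04368738 0.12535348] [ 0.40928233 -0.03191938  0.12495585]
```

```bash
python3 -m creep '[{"grip":-1,"tx":-1.7,"ty":-0.9,"tz":0,"spin":0},{"grip":-1,"tx":-2.6,"ty":-1.5,"tz":0,"spin":0},{"grip":-1,"tx":-3,"ty":-1.7,"tz":0.5,"spin":0},{"grip":-1,"tx":-3,"ty":-1.7,"tz":1,"spin":0},{"grip":-1,"tx":-3,"ty":-1.7,"tz":1,"spin":0},{"grip":-1,"tx":-2.5,"ty":-1.4,"tz":1,"spin":0},{"grip":-1,"tx":-1.1,"ty":-0.6,"tz":0.5,"spin":0},{"grip":-1,"tx":0,"ty":0,"tz":0,"spin":0}]'
python3 -m creep '[{"grip":-1,"tx":0,"ty":0,"tz":0,"spin":0},{"grip":-1,"tx":0,"ty":0,"tz":0,"spin":0}]'
cat > ts.py <<'E'
from h import *
import sys
from plant import r,optics
s=r.get_state();print(s['tool_pos'],s['eef_rot'],rel(s,[.5142,-.1675,s['tool_pos'][2]]))
I=[]
for n in('top','side'):
    p,d=optics.snapshot(n);np.savez(f'/tmp/{n}{sys.argv[1]}.npz',p=p,d=d)
    a,b=(370,180) if n=='top' else (270,210)
    I.append(cv2.resize(p[b:b+150,a:a+130,::-1],None,fx=3,fy=3,interpolation=2))
cv2.imwrite(f'pics/ts{sys.argv[1]}.png',np.hstack(I))
E
python3 ts.py 1
```

```text
clock: 5.17
tool_pos: [0.514, -0.1722, 0.1026]
eef_rot: [0.325, 0.946, -0.001, 0.0]
contact_force: [0.4, 0.6, -1.7]
opening: 0.492
finger_force: 30.0
clock: 5.33
tool_pos: [0.5132, -0.1666, 0.104]
eef_rot: [0.322, 0.947, 0.001, -0.001]
contact_force: [-0.9, 0.9, -1.9]
opening: 0.494
finger_force: 30.0
[ 0.51322466 -0.16659059  0.10398056] [ 3.22321852e-01  9.46629570e-01  8.70245017e-04 -5.68427484e-04] [-0.13 -0.01 -0.  ]
```

View pics/ts1.png

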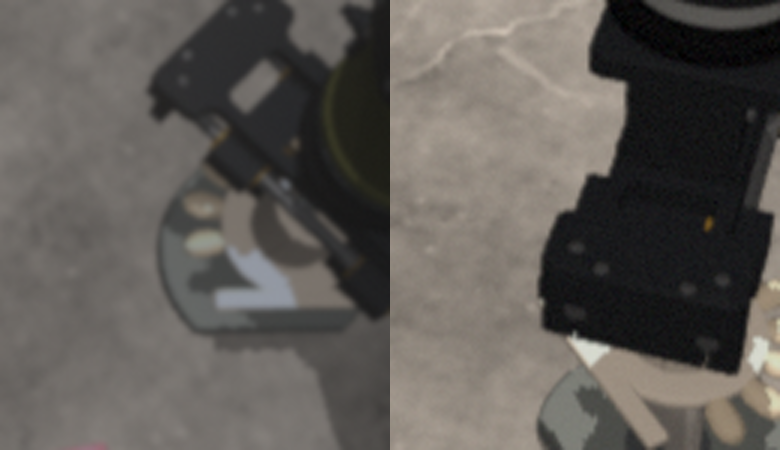

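The top view has the rail parallel to the base's straight side, with its left outer corner at crop (217,308). The side view shows the same. I'll check the offset from that corner.

```bash
python3 - <<'E'
from h import *
from plant import r,optics
c=optics.get_calibration('top');s=r.get_state();zr=s['tool_pos'][2]-.024+.005
a=ray([[370+217/3,180+309/3],[370+355/3,180+307/3]],c,zr)[:,:2];y=np.radians(8.5);ex=np.array([np.cos(y),np.sin(y)]);ey=np.array([-ex[1],ex[0]])
print('edge yaw',np.degrees(np.arctan2(*(a[0]-a[1])[::-1]))-90,'hub',a[0]+.042*ex-.042*ey,'tcp',s['tool_pos'],s['eef_rot'])
S=np.array([.5142,-.1669]);print('corner in stand',(a[0]-S)@ex,(a[0]-S)@ey)
E
```

```text
edge yaw 8.771361831799396 hub [ 0.51353469 -0.16745497] tcp [ 0.51341318 -0.1668303   0.10423704] [ 3.22269081e-01  9.46647872e-01  6.32066485e-04 -2.16488867e-04]
corner in stand -0.042740031041664184 0.0415494690320214
```

```bash
python3 -m creep '[{"grip":-1,"tx":-0.1,"ty":0,"tz":1,"spin":0},{"grip":-1,"tx":0,"ty":0,"tz":1,"spin":0},{"grip":-1,"tx":0,"ty":0,"tz":0.5,"spin":0},{"grip":-1,"tx":0,"ty":0,"tz":0.4,"spin":0},{"grip":-1,"tx":0,"ty":0,"tz":0.4,"spin":0},{"grip":-1,"tx":0,"ty":0,"tz":0.2,"spin":0},{"grip":-1,"tx":0,"ty":0,"tz":0,"spin":0},{"grip":-1,"tx":0,"ty":0,"tz":0,"spin":0}]'
```

```text
clock: 6.1
tool_pos: [0.5143, -0.1701, 0.0686]
eef_rot: [0.324, 0.946, 0.0, -0.0]
contact_force: [0.4, -0.0, -1.3]
opening: 0.497
finger_force: 30.0
```

```bash
python3 -m creep '[{"grip":-1,"tx":0,"ty":0,"tz":0.3,"spin":0},{"grip":-1,"tx":0,"ty":0,"tz":0.3,"spin":0},{"grip":-1,"tx":0,"ty":0,"tz":0,"spin":0},{"grip":-1,"tx":0,"ty":0,"tz":0,"spin":0}]'; python3 -m creep '[{"grip":-1,"tx":0,"ty":0,"tz":0.4,"spin":0},{"grip":-1,"tx":0,"ty":0,"tz":0,"spin":0},{"grip":-1,"tx":0,"ty":0,"tz":0,"spin":0}]'
```

```text
clock: 6.43
tool_pos: [0.5142, -0.17, 0.0626]
eef_rot: [0.324, 0.946, 0.0, -0.0]
contact_force: [-0.5, -0.2, -2.1]
opening: 0.493
finger_force: 30.0
clock: 6.68
tool_pos: [0.5142, -0.1699, 0.0585]
eef_rot: [0.324, 0.946, 0.0, -0.0]
contact_force: [0.5, -0.3, -1.6]
opening: 0.495
finger_force: 30.0
```

```bash
python3 -m creep '[{"grip":-1,"tx":0,"ty":0,"tz":0.4,"spin":0},{"grip":-1,"tx":0,"ty":0,"tz":0.4,"spin":0},{"grip":-1,"tx":0,"ty":0,"tz":0,"spin":0},{"grip":-1,"tx":0,"ty":0,"tz":0,"spin":0}]'; python3 -m creep '[{"grip":-1,"tx":0,"ty":0,"tz":0.4,"spin":0},{"grip":-1,"tx":0,"ty":0,"tz":0.4,"spin":0},{"grip":-1,"tx":0,"ty":0,"tz":0,"spin":0},{"grip":-1,"tx":0,"ty":0,"tz":0,"spin":0}]'; python3 ts.py 2
```

```text
clock: 7.02
tool_pos: [0.514, -0.1699, 0.0503]
eef_rot: [0.324, 0.946, -0.0, -0.0]
contact_force: [-0.3, -0.2, -1.0]
opening: 0.493
finger_force: 30.0
clock: 7.35
tool_pos: [0.5141, -0.17, 0.0424]
eef_rot: [0.324, 0.946, -0.0, -0.0]
contact_force: [0.1, -0.1, -1.1]
opening: 0.492
finger_force: 30.0
[ 0.51406292 -0.16996206  0.0423566 ] [ 3.24079989e-01  9.46029630e-01 -3.56467175e-05 -3.14988445e-04] [0.14 0.2  0.  ]
```

View pics/ts2.png

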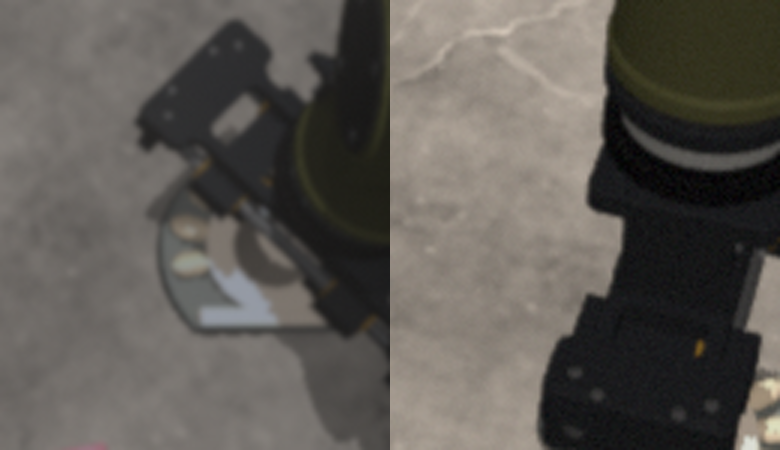

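The wheel is well down on the post, with its rail at crop (200–320,318) lying over the straight side. The force is near zero, and the last ~6 mm remain.

```bash
python3 -m creep '[{"grip":-1,"tx":0,"ty":0,"tz":0.3,"spin":0},{"grip":-1,"tx":0,"ty":0,"tz":0.2,"spin":0},{"grip":-1,"tx":0,"ty":0,"tz":0,"spin":0},{"grip":-1,"tx":0,"ty":0,"tz":0,"spin":0}]'; python3 -m creep '[{"grip":-1,"tx":0,"ty":0,"tz":0.1,"spin":0},{"grip":-1,"tx":0,"ty":0,"tz":0,"spin":0}]'
```

```text
clock: 7.78
tool_pos: [0.5142, -0.17, 0.0375]
eef_rot: [0.324, 0.946, -0.0, -0.0]
contact_force: [0.2, -0.6, -1.3]
opening: 0.493
finger_force: 30.0
clock: 7.95
tool_pos: [0.5142, -0.17, 0.0366]
eef_rot: [0.324, 0.946, 0.0, -0.0]
contact_force: [0.1, -1.0, -1.1]
opening: 0.491
finger_force: 30.0
```

```bash
python3 -m creep '[{"grip":-1,"tx":0,"ty":0,"tz":0.1,"spin":0},{"grip":-1,"tx":0,"ty":0,"tz":0,"spin":0}]'; python3 -m creep '[{"grip":0.4,"tx":0,"ty":0,"tz":0,"spin":0},{"grip":1,"tx":0,"ty":0,"tz":0,"spin":0},{"grip":1,"tx":0,"ty":0,"tz":0,"spin":0},{"grip":1,"tx":0,"ty":0,"tz":0,"spin":0},{"grip":1,"tx":0,"ty":0,"tz":0,"spin":0},{"grip":1,"tx":0,"ty":0,"tz":0,"spin":0}]'
```

```text
clock: 8.12
tool_pos: [0.5144, -0.1701, 0.0359]
eef_rot: [0.324, 0.946, 0.0, 0.0]
contact_force: [-0.1, -0.0, 1.4]
opening: 0.492
finger_force: 30.0
clock: 8.62
tool_pos: [0.5143, -0.1699, 0.0357]
eef_rot: [0.324, 0.946, 0.0, -0.0]
contact_force: [0.2, -0.4, 1.0]
opening: 0.92
finger_force: 0.0
```

Contact was felt at the home height and the wheel is released. Now retreating: straight up, then aside so the cameras can see.

```bash
python3 -m creep '[{"grip":1,"tx":0,"ty":0,"tz":-0.5,"spin":0},{"grip":1,"tx":0,"ty":0,"tz":-2,"spin":0},{"grip":1,"tx":0,"ty":0,"tz":-3,"spin":0},{"grip":1,"tx":0,"ty":0,"tz":-3,"spin":0},{"grip":1,"tx":0,"ty":0,"tz":-3,"spin":0},{"grip":1,"tx":0,"ty":0,"tz":-3,"spin":0},{"grip":1,"tx":0,"ty":2,"tz":-2,"spin":0},{"grip":1,"tx":0,"ty":3,"tz":0,"spin":0}]'; python3 -m creep '[{"grip":1,"tx":0,"ty":3,"tz":0,"spin":0},{"grip":1,"tx":0,"ty":3,"tz":0,"spin":0},{"grip":1,"tx":0,"ty":3,"tz":0,"spin":0},{"grip":1,"tx":0,"ty":3,"tz":0,"spin":0},{"grip":1,"tx":0,"ty":3,"tz":0,"spin":0},{"grip":1,"tx":0,"ty":2,"tz":0,"spin":0},{"grip":1,"tx":0,"ty":0,"tz":0,"spin":0},{"grip":1,"tx":0,"ty":0,"tz":0,"spin":0}]'; python3 ts.py 3
python3 - <<'E'
from h import *
from plant import optics
for n in('top','side'):
    f=np.load(f'/tmp/{n}3.npz');c=optics.get_calibration(n);P=cloud(f['d'],c);q=np.hypot(P[...,0]-.514,P[...,1]+.168)<.03
    z=P[...,2][q&(f['d']>0)&(P[...,2]<.1)];t=(q&(f['d']>0)&(P[...,2]>.062)&(P[...,2]<.1)).astype(np.uint8)
    W=P[t>0];print(n,'top z',np.percentile(z,[90,98]),len(W),cv2.minEnclosingCircle((W[:,:2]*1000).astype(np.float32)) if len(W) else '')
E
```

```text
clock: 9.28
tool_pos: [0.5458, -0.1341, 0.2054]
eef_rot: [0.327, 0.945, -0.001, 0.003]
contact_force: [0.8, 0.3, -0.6]
opening: 1.001
finger_force: 0.0
clock: 9.95
tool_pos: [0.6491, 0.0051, 0.2006]
eef_rot: [0.323, 0.946, 0.0, -0.0]
contact_force: [0.2, -0.8, -0.1]
opening: 1.0
finger_force: 0.0
[0.6490998  0.00514386 0.20063243] [ 3.22944656e-01  9.46417808e-01  1.42871510e-04 -2.45925002e-04] [  0.12 -21.91  -0.  ]Traceback (most recent call last):
  File "<stdin>", line 6, in <module>
    return _quantile_unchecked(
        a, q, axis, out, overwrite_input, method, keepdims, weights)
    return _ureduce(a,
                    func=_quantile_ureduce_func,
    ...<5 lines>...
                    overwrite_input=overwrite_input,
                    method=method)
    r = func(a, **kwargs)
    result = _quantile(arr,
                       quantiles=q,
    ...<2 lines>...
                       out=out,
                       weights=wgt)
    slices_having_nans = np.isnan(arr[-1, ...])
                                  ~~~^^^^^^^^^
IndexError: index -1 is out of bounds for axis 0 with size 0
```

View pics/ts3.png

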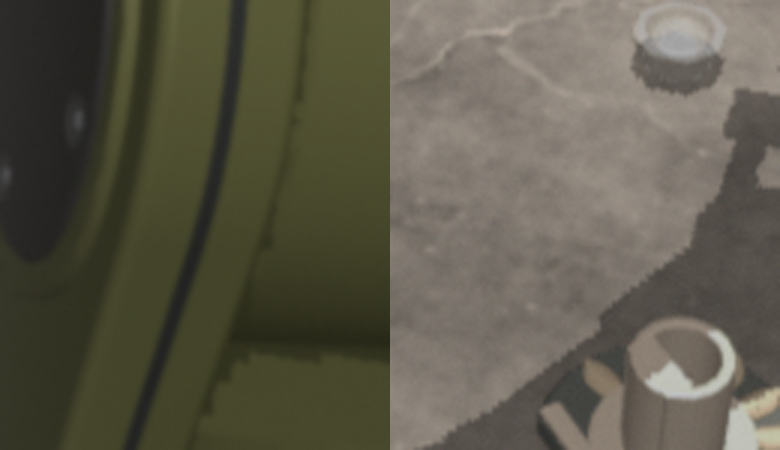

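The arm blocks the top view. The side view shows the wheel standing free on the stand, with its hub top at crop (680,355). I'll check the height and tilt from the side depth before handing in.

```bash
python3 - <<'E'
from h import *
from plant import optics
f=np.load('/tmp/side3.npz');d=f['d'];c=optics.get_calibration('side');P=cloud(d,c);z=P[...,2];rr=np.hypot(P[...,0]-.514,P[...,1]+.170)
m=(d>0)&(rr<.026)&(z>.066)&(z<.082);W=P[m];A=np.c_[W[:,:2]-[.514,-.17],np.ones(len(W))]
h=z[(d>0)&(rr<.035)&(rr>.024)&(z<.04)&(z>.01)]
print(len(W),np.percentile(W[:,2],[50,75,95]).round(4),cv2.minEnclosingCircle((W[:,:2]*1000).astype(np.float32)),'rim z',np.median(h).round(4),len(h))
E
```

```text
665 [0.072  0.0729 0.0739] ((515.4632568359375, -171.77877807617188), 22.60883331298828) rim z 0.0177 728
```

```bash
python3 -c "
from plant import workorder
print(workorder.finish_job())"
```

```text
the job is handed in; nothing more can be done
None
```

The keyed swatch wheel is on the D-post and fully home: its hub top measures about 72 mm, its axis is within about 2 mm of the post's, and its rail lies over the base's straight side. It is released, the gripper is clear, I never touched the round wheel, and the job is handed in at about 10 s; the hand-in returned no verdict.

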